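Set the end cap of a battery tube

ROBOT

A 6-joint arm with a two-finger parallel gripper is mounted at the origin on the work surface. World frame = base frame: x ahead of the robot, y to its left, z up, the work surface at z = 0. Lengths are in mm, angles in rad, forces in N, time in s.
With the tool pointing down it reaches from about 300 to 775 mm from the base axis. Payload 14.6 kg.
Tool frame: the origin (TCP) lies on the centre line of the jaws, within the pads' length; the fingertips stand ahead of it and the grasp point (between the pads) is the TCP (manip.tip_reach is the z of the fingertips in the tool frame, in mm); z points along the fingers, y is the direction in which the jaws open and shut (so a half turn about z gives the same grasp; the last joint's range is limited). The gripper opens to 94 mm and grips with 3 to 60 N. Pads are 16 mm wide; open, the fingers measure 119 mm over their backs; the gripper's body (75 mm by 177 mm) begins 78 mm behind the grasp point.
Start: joints at [1.125, 0.3, 1.521, -0, 1.321, -0.067], TCP at [203.39, 511.001, 224.446] pointing down, gripper open.
Joint ranges: [-3.03, 3.03], [-0.79, 2.21], [0.23, 2.52], [-1.04, 4.18], [0, 3.07], [-2.55, 2.55]. Speed limits (rad/s): [2.22, 2.22, 2.57, 3.14, 3.14, 3.14].

INTERFACE

Orientations are given as [roll, pitch, yaw] about the fixed x, y, z axes, in that order (R = Rz(yaw) Ry(pitch) Rx(roll)).
In Python, from cell import manip, camera, search_frame, masks_of, tip_of gives the robot as it stands.
- The arm moves only by the tool send_rows, never from a script. Its argument "plan" is a list of rows, each an object with "travel": the shift along the tool's x, y, z in mm, a list of three; "delta_rot": the turn, a rotation vector about the tool's x, y, z in degrees, a list of three; "fingers": the gripper's target within -1 to 1 (shut at 1, half-way at 0, fully open at -1). In form: [{"travel": [dx, dy, dz], "delta_rot": [wx, wy, wz], "fingers": fingers}, ...]. A call has 1 to 20 rows; each row shifts and turns the commanded pose from where the row before left it, along the tool's axes as they then stand; what a row does not reach is not made up. A row lasts 1/8 s, in which the tool goes at most 62.5 mm and 10.7 degrees, less where a joint would pass 70% of its speed; a pose out of reach is approached as far as the arm can. A call is refused whole if a number of a shift passes 62.5 or a number of a turn 10.7, either way. A call with a gripper value outside its range is refused whole. The fingers move at their own pace and stop on an object; "grip_force" is the grip in N (left out, the last holds). Time passes only in rows, so rows that do not move let the fingers close. It gives the time, the measured TCP pose, the force and the opening at its end, in the units of the state.
- manip.read_state(): the state, without advancing time (a new reading comes with each control period).
- camera(name): name is "scene" or "top" or "wrist"; returns a dict with "color" (400x640x3 uint8, red, green, blue), "z_map" (400x640 float32, mm along the optical axis (not along the pixel's ray), 0 where there is no reading), "fov_y" (degrees; the focal length in pixels is half the picture's height over the tangent of half this angle, whatever the lens; pixels are square), "cx", "cy" (the principal point, pixels), "world_from_camera" (4x4, takes a point from camera to world coordinates); the wrist camera has in their place "tool_from_camera" (4x4, takes a point from camera to tool coordinates, whose origin is the TCP and whose axes are the flange's). Camera axes: x right, y up, looking along -z (the intrinsics and any distortion apply to the point x, -y, -z); pixel columns grow to the right and rows downward; lengths in mm; the calibration is good to about 2 mm. A picture is of the moment at which its call begins: read the wrist's pose just before it.
- manip.sign_off(): hands the job in, once; it reports no verdict.
Trained networks look in the newest picture that a camera, given by its name, has taken for a name from the list of things; names that differ only in an ending like _2 or _b are one class to them, and where a whole thing is asked for, a point or a joint stands for the part that bears it (a point fixed in the world has none). Each returns a list of dicts, best first, with "confidence" (0 to 1); they miss things now and then, are a little off and sometimes report something else, mostly with a low value. They report only what shows in the picture. A call takes as long as a camera call. They do not tell look-alikes from the thing itself.
- search_frame(name, camera): "at" ([x, y, z] in mm, in the coordinates of the camera as it stood for that picture, good to about 4 mm: the middle of the surface that is visible of it).
- masks_of(name, camera): "region" (400x640 bool, what is visible of it).
- tip_of(name, camera): "at" ([x, y, z] in mm, in the coordinates of the camera as it stood for that picture, good to about 4 mm: a listed point, or the origin of a listed thing).
The state is a dict: "clock": time; "joints": joint angles; "qd": joint speeds; "effort": joint torques, N m; "eef_pos": TCP position; "eef_rot": TCP orientation; "wrist_force": force on the tool from outside, world axes, zero at the start; "moment": the same for the moment, N m; "finger_gap": finger opening in mm.
Only numpy, scipy, OpenCV 4.12 (cv2) and the standard library are available. Lean on these libraries where they do the work, as an engineer would, in place of code of your own. Each camera call takes 0.05 s, during which the arm holds its last target. There are 200 camera calls.

TASK

Two battery tubes are bolted upright to the lab bench. Screw the loose end cap of the wider tube down clockwise until it bottoms out on its thread, then back it off a quarter turn so that the contact spring inside keeps some play, and finish with the gripper still pinching the cap there, motionless; do not let go of it at the end. Do not touch the narrower tube, and leave the battery, the mouse and the circuit board where they are.

Things in the scene. Friction and masses are not known exactly. Their poses are not given: they have to be found in the camera images.
- end_cap: wide knurled end cap, to be set: bare aluminium, an upright cylinder 46 mm across, 30 mm tall, already on the wider tube's thread (it cannot come off). Origin: its centre, 15 mm below the flat top, 100 mm above the bench when home. z up, the screw axis; x along the dark raised index rib (2 mm high) on the top, from the middle to the rim. Take it from above, fingers on opposite sides, at any yaw.
- cap_turn (a joint): turn of the wide cap, rad: 0 bottomed out (a hard stop), growing as it is unscrewed (anticlockwise from above); 1.9 to 3.9 at the start. A quarter turn is 1.57. The cap rises 2 mm per turn unscrewed. Turning it takes about 0.06 N m at any angle, and it stays where it is left. At 0 the index rib points the same way as the socket on the tube's side.
- big_tube: the wider battery tube, fixed: steel, 38 mm across, up to 81 mm above the bench, then a thinner threaded neck; on a square base plate 72 mm wide, 12 mm high. Origin: middle of the plate's underside, z up; x points to the side where a small black socket with a brass pin sticks out (44 mm up, to 41 mm from the axis).
- small_tube: the narrower battery tube, not to be touched, fixed: the same form, 20 mm across, same base plate, with its own narrow knurled cap, 25 mm across, 20 mm tall, flat top 105 mm above the bench. Origin: middle of the plate's underside. Its axis is at least 140 mm from the wider tube's; either may be the left one.
- battery: bystander: loose grey block battery with a black top, 66 x 90 x 94 mm tall (98 with terminals), origin at the middle of its underside
- mouse: bystander: loose black computer mouse, 105 x 58 x 32 mm, origin at the middle of its underside
- board: bystander: loose small green circuit board lying flat, 55 x 75 mm, 12 mm high with its parts, origin at the middle of its underside
Things that resemble listed ones, but are neither listed nor needed, are in the scene too. What is shaped like the big_tube but turquoise is not meant.

How it is judged (in metres and radians):
On the way:
1. the wide cap is screwed down until it bottoms out (value of joint cap_turn below 0.08 rad), for 0.1 s.
At the end, for the whole second after the job is handed in: After having bottomed out, the wide cap stands a quarter turn (1.57 rad, within 0.26 rad = 15 degrees) unscrewed from its stop, does not turn (under 0.05 rad/s), and is still held between the fingers: they press on it with more than 3 N and the grasp point is within 30 mm of the cap's centre (value of joint cap_turn between 1.31 and 1.83 rad and velocity of joint cap_turn between -0.05 and 0.05 rad/s and contact force between the fingers and end_cap above 3 N and distance between the grasp point and end_cap below 0.03 m); the arm keeps its last pose, push and grip.
It fails at once if the narrower tube or its cap is touched (contact force between any of the fingers, the arm and small_tube above 1 N).
It fails at once if the battery is shifted by more than 15 mm (distance of battery from where it was at the start of the episode above 0.015 m).
It fails at once if the mouse is shifted by more than 15 mm (distance of mouse from where it was at the start of the episode above 0.015 m).
It fails at once if the board is shifted by more than 15 mm (distance of board from where it was at the start of the episode above 0.015 m).
It also fails if it takes over 69 s, if anything falls off the work surface, if the arm or the gripper's body presses on something with over 40 N, if the wrist force passes 120 N, or if a joint passes its speed limit or range.

## Working session

There is one attempt and no reset: what is moved stays moved. The work goes in short steps, Python scripts to look and compute and a tool call to move; the robot and the scene stay as the last step left them, time stands still between calls to the robot, and variables do not carry over. Pictures are saved under pics/ and viewed, about 8 in all and at most 12, crops included, and the job is handed in when it is done.

Besides the shell and the picture viewer there is one more tool, called after "Emit:" as name([rows], argument=value, ...), one row to a line, values as JSON. send_rows: Moves the arm, as the interface text tells. Its arguments: {"type":"object","properties":{"plan":{"type":"array"},"grip_force":{"type":"number"}},"required":["plan"]}

```bash
mkdir -p pics; cat > h.py <<'E'
import numpy as np, cv2
from cell import manip, camera, search_frame, masks_of, tip_of
from scipy.spatial.transform import Rotation as R
def W(c):
    if 'world_from_camera' in c: return np.array(c['world_from_camera'])
    s=manip.read_state(); T=np.eye(4); T[:3,:3]=R.from_euler('xyz',s['eef_rot']).as_matrix(); T[:3,3]=s['eef_pos']
    return T@np.array(c['tool_from_camera'])
def tw(T,p): return (T@np.r_[p,1])[:3]
def cloud(c):
    T=W(c); f=200/np.tan(np.radians(c['fov_y'])/2); z=c['z_map'].astype(float)
    v,u=np.mgrid[:400,:640]; P=np.stack([(u-c['cx'])/f*z,-(v-c['cy'])/f*z,-z],-1)
    return P@T[:3,:3].T+T[:3,3]
def proj(c,p):
    q=np.linalg.inv(W(c))@np.r_[p,1]; f=200/np.tan(np.radians(c['fov_y'])/2)
    return c['cx']+f*q[0]/-q[2], c['cy']-f*q[1]/-q[2]
def save(n,im): cv2.imwrite(f'pics/{n}.png',im[...,::-1])
E
python3 - <<'E'
from h import *
print(manip.read_state(), manip.tip_reach)
ims=[]
for n in ('top','scene'):
    c=camera(n); T=W(c); print(n,c['fov_y'],c['cx'],c['cy'],T[:3,3],[k for k in c])
    save(n+'0',c['color'])
    for o in ('end_cap','big_tube','small_tube','battery','mouse','board'):
        for d in search_frame(o,n)[:3]: 
            w=tw(T,d['at']);print(o,round(d['confidence'],2),w.round(0),np.round(proj(c,w)))
E
```

```text
{'clock': 0.0, 'joints': array([ 1.12536672e+00,  3.00459831e-01,  1.52160561e+00,  1.36341222e-05,
        1.32068903e+00, -6.65874278e-02]), 'qd': array([ 0.00136422,  0.00038247,  0.00061154,  0.00035154, -0.00082796,
        0.00055005]), 'effort': array([ 5.63646372e-04, -5.31828904e+01, -3.52712417e+01,  7.08940532e-02,
        2.45553948e-02, -1.16721890e-04]), 'eef_pos': array([203.30082384, 510.77972855, 223.88212121]), 'eef_rot': array([-3.14043429e+00, -9.04819158e-05,  2.76274704e+00]), 'wrist_force': array([ 0.10520901, -0.27097876, -0.14697203]), 'moment': array([-0.03474294,  0.039262  , -0.00347251]), 'finger_gap': 93.82626859227554} 19.0
top 45.10469172456017 308.95365665470786 196.0341815874652 [ 404.60382377    6.91125081 1189.83889266] ['color', 'z_map', 'fov_y', 'cx', 'cy', 'world_from_camera']
end_cap 0.9 [590.  10. 113.] [293. 203.]
end_cap 0.81 [ 603. -255.  115.] [410. 202.]
end_cap 0.77 [450. -88. 116.] [336. 267.]
big_tube 0.94 [ 599. -251.   14.] [398. 210.]
big_tube 0.86 [ 570. -109.    6.] [341. 221.]
big_tube 0.63 [582.   6.  11.] [295. 214.]
small_tube 0.72 [476. 110.  11.] [250. 255.]
small_tube 0.6 [ 576. -111.  114.] [347. 211.]
battery 0.98 [472. 356.  94.] [137. 251.]
mouse 0.62 [ 441. -378.   23.] [452. 276.]
board 0.57 [747.  89.   6.] [264. 149.]
scene 54.58123590187174 323.10051479014044 196.7597267419123 [1093.28600583 -545.14445452  708.32804432] ['color', 'z_map', 'fov_y', 'cx', 'cy', 'world_from_camera']
end_cap 0.96 [ 594. -127.  120.] [281. 218.]
end_cap 0.9 [608.  -5. 114.] [322. 197.]
end_cap 0.86 [462. -97. 113.] [254. 190.]
big_tube 0.82 [ 619. -270.   44.] [243. 283.]
big_tube 0.76 [609. -10.  50.] [321. 217.]
big_tube 0.6 [ 465. -101.   50.] [256. 210.]
small_tube 0.69 [486. 102.  15.] [316. 188.]
battery 0.98 [499. 336.  65.] [369. 143.]
mouse 0.72 [ 459. -391.   21.] [154. 284.]
board 0.94 [752.  82.   0.] [387. 239.]
```

```bash
python3 - <<'E'
import cv2,numpy as np
a=cv2.imread('pics/top0.png')[120:300,120:480]; b=cv2.imread('pics/scene0.png')[110:310,130:430]
a=cv2.resize(a,None,fx=2.2,fy=2.2,interpolation=3)[:,:792]; cv2.imwrite('pics/a.png',a)
cv2.imwrite('pics/b.png',cv2.resize(b,None,fx=2.6,fy=2.6,interpolation=3))
E
```

```text
(no output)
```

View pics/a.png

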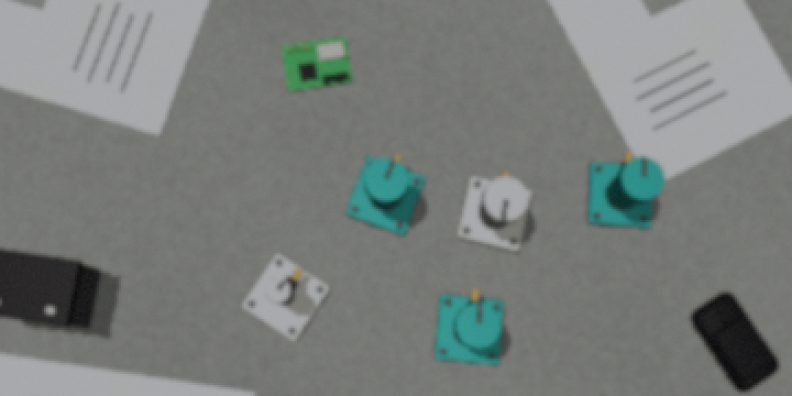

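View pics/b.png

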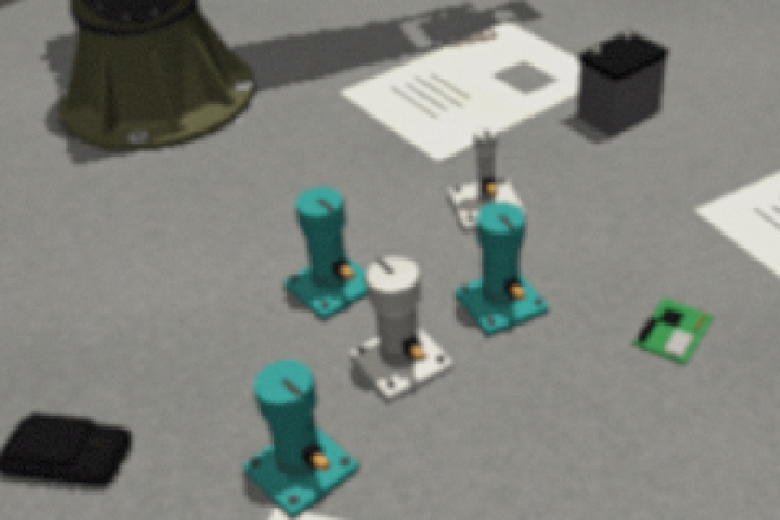

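The loose metal tube is the plain one. In crop a its cap is at about (505,198), the plate at (495,213), the socket pin at (505,175), and the rib points down. In crop b it stands mid-picture at (395,275). The turquoise ones are decoys, and the narrow tube is at (287,290) in crop a.

```bash
python3 - <<'E'
from h import *
for n in ('top','scene'):
    c=camera(n); P=cloud(c)
    m=(P[...,2]>108)&(P[...,2]<130)&(abs(P[...,0]-580)<60)&(abs(P[...,1]+115)<50)
    q=P[m]; hsv=cv2.cvtColor(c['color'],cv2.COLOR_RGB2HSV)
    print(n,len(q),q.mean(0),q.min(0),q.max(0))
    for lo,hi in ((6,20),(50,75)):
        m=(P[...,2]>lo)&(P[...,2]<hi)&(abs(P[...,0]-575)<75)&(abs(P[...,1]+110)<60)
        print(lo,P[m].mean(0),P[m].min(0),P[m].max(0))
s=manip.read_state(); M=R.from_euler('xyz',s['eef_rot']).as_matrix()
print(M.T@(np.array([578,-115,224])-s['eef_pos']))
c=camera('wrist');print(c['tool_from_camera'],c['fov_y'])
E
```

```text
top 322 [ 577.66492357 -115.64574246  115.85396641] [ 555.71136644 -139.66689645  108.86781057] [600.52577468 -93.26622451 122.09197828]
6 [ 569.71115454 -108.91887574   11.89320067] [ 509.75961999 -166.39378426    6.12316721] [646.4572888  -50.06121214  19.46403045]
50 [ 569.10890827 -109.60107039   54.31404377] [ 559.40573937 -127.89409225   50.3090474 ] [616.69547205 -97.16708168  66.88671659]
scene 268 [ 586.29938176 -121.27944084  116.09392458] [ 562.25297919 -141.71701091  108.26632778] [606.34887324 -96.64493212 121.10665353]
6 [ 592.3226178  -128.09341636   12.54839963] [ 540.38447375 -159.36341066    6.00804439] [624.78214722 -79.17812047  19.84376328]
50 [ 596.28647159 -127.19193793   61.16728411] [ 572.56978431 -138.0164026    50.21341553] [ 619.99148703 -107.09081804   74.58502318]
[-5.79549747e+02 -4.43077660e+02  4.50853012e-01]
[[-4.50974481e-04  9.62312710e-01  2.71944929e-01  7.89420277e+01]
 [ 9.99999895e-01  4.55956514e-04  4.48682176e-05  1.40566834e-01]
 [-8.08178059e-05  2.71944921e-01 -9.62312815e-01 -1.59778975e+02]
 [ 0.00000000e+00  0.00000000e+00  0.00000000e+00  1.00000000e+00]] 63.18404806603891
```

Emit:
send_rows([
  {"travel": [-36.3,-27.8,0],"delta_rot": [0,0,0],"fingers": -1},
  {"travel": [-36.3,-27.8,0],"delta_rot": [0,0,0],"fingers": -1},
  {"travel": [-36.3,-27.8,0],"delta_rot": [0,0,0],"fingers": -1},
  {"travel": [-36.3,-27.8,0],"delta_rot": [0,0,0],"fingers": -1},
  {"travel": [-36.3,-27.8,0],"delta_rot": [0,0,0],"fingers": -1},
  {"travel": [-36.3,-27.8,0],"delta_rot": [0,0,0],"fingers": -1},
  {"travel": [-36.3,-27.8,0],"delta_rot": [0,0,0],"fingers": -1},
  {"travel": [-36.3,-27.8,0],"delta_rot": [0,0,0],"fingers": -1},
  {"travel": [-36.3,-27.8,0],"delta_rot": [0,0,0],"fingers": -1},
  {"travel": [-36.3,-27.8,0],"delta_rot": [0,0,0],"fingers": -1},
  {"travel": [-36.3,-27.8,0],"delta_rot": [0,0,0],"fingers": -1},
  {"travel": [-36.3,-27.8,0],"delta_rot": [0,0,0],"fingers": -1},
  {"travel": [-36.3,-27.8,0],"delta_rot": [0,0,0],"fingers": -1},
  {"travel": [-36.3,-27.8,0],"delta_rot": [0,0,0],"fingers": -1},
  {"travel": [-36.3,-27.8,0],"delta_rot": [0,0,0],"fingers": -1},
  {"travel": [-36.3,-27.8,0],"delta_rot": [0,0,0],"fingers": -1},
  {"travel": [0,0,0],"delta_rot": [0,0,0],"fingers": -1},
  {"travel": [0,0,0],"delta_rot": [0,0,0],"fingers": -1},
  {"travel": [0,0,0],"delta_rot": [0,0,0],"fingers": -1},
])

```text
clock: 3.22
eef_pos: [578.3, -116.1, 224.7]
eef_rot: [3.141, 0.0, 2.764]
wrist_force: [-1.0, -0.5, 0.8]
finger_gap: 94.2
```

```bash
cat > look.py <<'E'
from h import *
import sys
s=manip.read_state(); print(s['clock'],s['joints'].round(3),s['eef_pos'].round(1),s['eef_rot'].round(3),s['finger_gap'])
c=camera('wrist'); P=cloud(c); save(sys.argv[1],c['color'])
m=(P[...,2]>110)&(P[...,2]<125)&(abs(P[...,0]-580)<45)&(abs(P[...,1]+117)<45)
q=P[m]; print(len(q),np.median(q,0),q.min(0),q.max(0))
(xy,r)=cv2.minEnclosingCircle(q[:,:2].astype(np.float32)); print('circle',xy,r)
for o in ('end_cap','big_tube'):
    for d in tip_of(o,'wrist')[:3]: print(o,round(d['confidence'],2),tw(W(c),d['at']).round(1))
M=R.from_euler('xyz',s['eef_rot']).as_matrix(); print('tool delta',M.T@(np.array([*xy,98])-s['eef_pos']))
E
python3 look.py w1
```

```text
3.225 [-0.26   0.389  1.402  0.     1.351 -1.453] [ 578.3 -116.1  224.7] [3.141 0.    2.764] 94.18448358703176
2136 [ 580.70553417 -118.1752769   115.63829342] [ 558.67234204 -142.04399999  110.07694404] [604.14892056 -95.33217626 119.26687808]
circle (582.0494995117188, -118.95648193359375) 23.681255340576172
end_cap 0.89 [596.4   4.2  99. ]
end_cap 0.89 [ 607.2 -258.3   99.5]
end_cap 0.85 [451.7 -91.9 103.4]
big_tube 0.75 [ 583.8 -118.6   -3.2]
big_tube 0.73 [ 6.055e+02 -2.614e+02 -1.000e-01]
big_tube 0.67 [6.022e+02 8.500e+00 2.000e-01]
tool delta [ -4.51074015  -1.24815043 126.72106589]
```

View pics/w1.png

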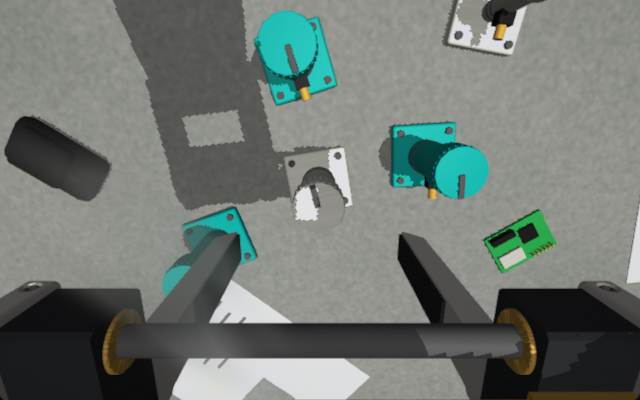

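The wide cap is at about (320,205), between the fingers, with its rib from the middle up-left to about (313,188). Next I measure the rib and socket directions.

```bash
python3 - <<'E'
from h import *
c=camera('wrist'); P=cloud(c); C=np.array([581.5,-118.5])
g=cv2.cvtColor(c['color'],cv2.COLOR_RGB2GRAY); hsv=cv2.cvtColor(c['color'],cv2.COLOR_RGB2HSV)
r=np.hypot(*(P[...,:2]-C).transpose(2,0,1))
m=(P[...,2]>108)&(P[...,2]<126)&(r<22); print(np.percentile(g[m],[1,5,10,25,50,75]))
d=m&(g<55); q=P[d][:,:2]-C; print('rib',len(q),q.mean(0),np.degrees(np.arctan2(*q.mean(0)[::-1])))
m=(P[...,2]>4)&(P[...,2]<22)&(r<60)&(hsv[...,1]<60)
print('plate',cv2.minAreaRect(P[m][:,:2].astype(np.float32)))
for n in ('wrist','top','scene'):
    c=camera(n) if n!='wrist' else c
    P=cloud(c);hsv=cv2.cvtColor(c['color'],cv2.COLOR_RGB2HSV); r=np.hypot(*(P[...,:2]-C).transpose(2,0,1))
    m=(hsv[...,0]<28)&(hsv[...,0]>8)&(hsv[...,1]>110)&(r<60)&(P[...,2]>25)&(P[...,2]<70)
    q=P[m]-[*C,0]; print(n,'pin',len(q), q.mean(0) if len(q) else '', np.degrees(np.arctan2(q[:,1].mean(),q[:,0].mean())) if len(q) else '')
E
```

```text
[ 61.55  92.   134.   141.   143.   211.  ]
rib 16 [-15.43505223   2.55025704] 170.61806355650984
plate ((582.0733032226562, -119.05242156982422), (71.98171997070312, 72.28831481933594), 77.66907501220703)
wrist pin 0  
top pin 0  
scene pin 21 [31.72396643 -9.55168262 47.43770812] -16.756379682175975
```

Emit:
send_rows([
  {"travel": [-4.5,-1.3,0],"delta_rot": [0,0,0],"fingers": -1},
  {"travel": [0,0,10],"delta_rot": [0,0,-10],"fingers": -1},
  {"travel": [0,0,10],"delta_rot": [0,0,-10],"fingers": -1},
  {"travel": [0,0,10],"delta_rot": [0,0,-10],"fingers": -1},
  {"travel": [0,0,0],"delta_rot": [0,0,0],"fingers": -1},
  {"travel": [0,0,20],"delta_rot": [0,0,0],"fingers": -1},
  {"travel": [0,0,20],"delta_rot": [0,0,0],"fingers": -1},
  {"travel": [0,0,20],"delta_rot": [0,0,0],"fingers": -1},
  {"travel": [0,0,16],"delta_rot": [0,0,0],"fingers": -1},
  {"travel": [0,0,15],"delta_rot": [0,0,0],"fingers": -1},
  {"travel": [0,0,0],"delta_rot": [0,0,0],"fingers": -1},
  {"travel": [0,0,0],"delta_rot": [0,0,0],"fingers": -1},
])

```text
clock: 5.03
eef_pos: [582.6, -120.0, 104.1]
eef_rot: [-3.141, 0.001, -2.997]
wrist_force: [0.4, -0.1, -0.6]
finger_gap: 94.1
```

```bash
python3 - <<'E'
from h import *
s=manip.read_state();print({k:np.round(v,3) for k,v in s.items()})
c=camera('wrist'); save('w2',c['color']); print(np.array(proj(c,[582,-119,116])))
E
```

```text
{'clock': np.float64(5.025), 'joints': array([-0.265,  0.518,  1.51 ,  0.   ,  1.113, -1.98 ]), 'qd': array([-0.001, -0.007, -0.   ,  0.   , -0.002, -0.003]), 'effort': array([-1.4000e-02, -6.0920e+01, -3.1398e+01, -3.9000e-02,  4.7000e-02,
        1.6000e-02]), 'eef_pos': array([ 582.557, -120.03 ,  104.09 ]), 'eef_rot': array([-3.141e+00,  1.000e-03, -2.997e+00]), 'wrist_force': array([ 0.362, -0.092, -0.559]), 'moment': array([ 0.06 , -0.073,  0.048]), 'finger_gap': np.float64(94.065)}
[321.34081877 270.15851398]
```

View pics/w2.png

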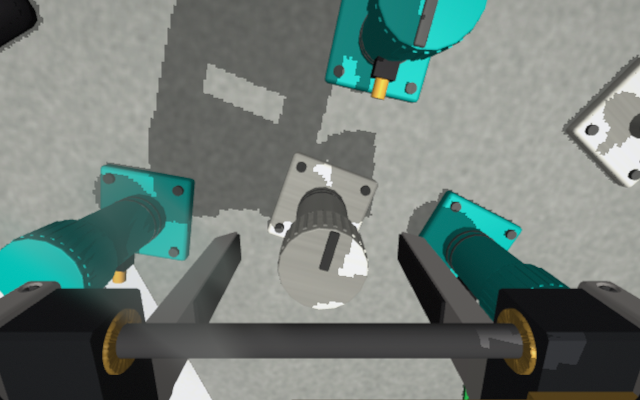

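The cap is centred between the fingers at (322,268). Its rib runs from there to (335,232). Now I close on it.

Emit:
send_rows([
  {"travel": [0,0,0],"delta_rot": [0,0,0],"fingers": 1},
  {"travel": [0,0,0],"delta_rot": [0,0,0],"fingers": 1},
  {"travel": [0,0,0],"delta_rot": [0,0,0],"fingers": 1},
  {"travel": [0,0,0],"delta_rot": [0,0,0],"fingers": 1},
  {"travel": [0,0,0],"delta_rot": [0,0,0],"fingers": 1},
  {"travel": [0,0,0],"delta_rot": [0,0,0],"fingers": 1},
  {"travel": [0,0,0],"delta_rot": [0,0,0],"fingers": 1},
  {"travel": [0,0,0],"delta_rot": [0,0,0],"fingers": 1},
], grip_force=25)

```text
clock: 6.08
eef_pos: [582.0, -118.4, 103.3]
eef_rot: [3.139, -0.001, -2.996]
wrist_force: [-2.9, 10.3, 1.6]
finger_gap: 45.5
```

```bash
cat > rib.py <<'E'
from h import *
s=manip.read_state();print({k:np.round(s[k],3) for k in ('clock','joints','eef_pos','eef_rot','wrist_force','moment','finger_gap')})
c=camera('wrist'); P=cloud(c); g=cv2.cvtColor(c['color'],cv2.COLOR_RGB2GRAY)
for C in (s['eef_pos'][:2],np.array([582,-119])):
    r=np.hypot(*(P[...,:2]-C).transpose(2,0,1))
    m=(P[...,2]>110)&(P[...,2]<124)&(r<20); d=m&(g<0.5*np.median(g[m])); q=P[d][:,:2]-C
    a=np.arctan2(*q.mean(0)[::-1]); vx,vy,_,_=cv2.fitLine(q.astype(np.float32),cv2.DIST_L2,0,.01,.01).ravel()
    print('rib',len(q),np.degrees(a),np.degrees(np.arctan2(vy,vx)),'cap_turn',(a+np.radians(12.3))%(2*np.pi))
E
python3 rib.py
```

```text
{'clock': np.float64(6.075), 'joints': array([-0.263,  0.518,  1.512,  0.002,  1.114, -1.98 ]), 'eef_pos': array([ 581.992, -118.401,  103.315]), 'eef_rot': array([ 3.139e+00, -1.000e-03, -2.996e+00]), 'wrist_force': array([-2.868, 10.296,  1.631]), 'moment': array([ 1.94 ,  0.351, -0.019]), 'finger_gap': np.float64(45.485)}
rib 316 173.23570505479373 -7.158639 cap_turn 3.238208933215237
rib 315 170.13949940906164 -7.0984025 cap_turn 3.184169950378375
```

Emit:
send_rows([
  {"travel": [0.4,1.6,0],"delta_rot": [0,0,0],"fingers": 1},
  {"travel": [0,0,0],"delta_rot": [0,0,0],"fingers": 1},
  {"travel": [0,0,0.05],"delta_rot": [0,0,5],"fingers": 1},
  {"travel": [0,0,0.05],"delta_rot": [0,0,10],"fingers": 1},
  {"travel": [0,0,0.05],"delta_rot": [0,0,10],"fingers": 1},
  {"travel": [0,0,0.05],"delta_rot": [0,0,10],"fingers": 1},
  {"travel": [0,0,0.05],"delta_rot": [0,0,10],"fingers": 1},
  {"travel": [0,0,0.05],"delta_rot": [0,0,10],"fingers": 1},
  {"travel": [0,0,0.05],"delta_rot": [0,0,10],"fingers": 1},
  {"travel": [0,0,0.05],"delta_rot": [0,0,10],"fingers": 1},
  {"travel": [0,0,0.05],"delta_rot": [0,0,10],"fingers": 1},
  {"travel": [0,0,0.05],"delta_rot": [0,0,10],"fingers": 1},
  {"travel": [0,0,0.05],"delta_rot": [0,0,10],"fingers": 1},
  {"travel": [0,0,0.05],"delta_rot": [0,0,10],"fingers": 1},
  {"travel": [0,0,0.05],"delta_rot": [0,0,10],"fingers": 1},
  {"travel": [0,0,0.05],"delta_rot": [0,0,10],"fingers": 1},
  {"travel": [0,0,0.05],"delta_rot": [0,0,10],"fingers": 1},
  {"travel": [0,0,0.05],"delta_rot": [0,0,5],"fingers": 1},
  {"travel": [0,0,0],"delta_rot": [0,0,0],"fingers": 1},
  {"travel": [0,0,0],"delta_rot": [0,0,0],"fingers": 1},
])

```text
clock: 8.62
eef_pos: [581.4, -118.5, 102.6]
eef_rot: [-3.141, 0.0, 0.67]
wrist_force: [-2.0, -0.1, -0.4]
finger_gap: 45.6
```

```bash
python3 rib.py
```

```text
{'clock': np.float64(8.625), 'joints': array([-0.263,  0.517,  1.515, -0.   ,  1.11 ,  0.638]), 'eef_pos': array([ 581.395, -118.517,  102.59 ]), 'eef_rot': array([-3.141,  0.   ,  0.67 ]), 'wrist_force': array([-1.98 , -0.109, -0.374]), 'moment': array([-0.141,  0.414, -0.052]), 'finger_gap': np.float64(45.575)}
rib 199 22.788483855868044 19.584318 cap_turn 0.6124095728177728
rib 199 27.566335366224965 19.584318 cap_turn 0.6957988128448851
```

Emit:
send_rows([
  {"travel": [0,0,0.05],"delta_rot": [0,0,6],"fingers": 1},
  {"travel": [0,0,0.05],"delta_rot": [0,0,6],"fingers": 1},
  {"travel": [0,0,0.05],"delta_rot": [0,0,6],"fingers": 1},
  {"travel": [0,0,0],"delta_rot": [0,0,6],"fingers": 1},
  {"travel": [0,0,0],"delta_rot": [0,0,3],"fingers": 1},
  {"travel": [0,0,0],"delta_rot": [0,0,0],"fingers": 1},
  {"travel": [0,0,0],"delta_rot": [0,0,0],"fingers": 1},
])

```text
clock: 9.55
eef_pos: [581.3, -118.4, 102.4]
eef_rot: [-3.141, 0.001, 0.199]
wrist_force: [-4.0, 0.7, 0.9]
finger_gap: 45.7
```

```bash
python3 rib.py
```

```text
{'clock': np.float64(9.55), 'joints': array([-0.263,  0.517,  1.515, -0.   ,  1.11 ,  1.109]), 'eef_pos': array([ 581.33 , -118.378,  102.379]), 'eef_rot': array([-3.141e+00,  1.000e-03,  1.990e-01]), 'wrist_force': array([-4.028,  0.675,  0.873]), 'moment': array([ 0.069,  0.892, -0.075]), 'finger_gap': np.float64(45.686)}
rib 303 -2.648907220371958 -4.340495 cap_turn 0.16844334541996087
rib 314 0.32953161082420707 -4.5953298 cap_turn 0.22042690959358555
```

Emit:
send_rows([
  {"travel": [0,0,0],"delta_rot": [0,0,2],"fingers": 1},
  {"travel": [0,0,0],"delta_rot": [0,0,2],"fingers": 1},
  {"travel": [0,0,0],"delta_rot": [0,0,2],"fingers": 1},
  {"travel": [0,0,0],"delta_rot": [0,0,0],"fingers": 1},
])

```text
clock: 10.1
eef_pos: [581.4, -118.3, 102.4]
eef_rot: [-3.141, 0.001, 0.091]
wrist_force: [-5.0, 0.3, 0.8]
finger_gap: 45.8
```

```bash
python3 rib.py
```

```text
{'clock': np.float64(10.1), 'joints': array([-0.263,  0.518,  1.515, -0.   ,  1.11 ,  1.217]), 'eef_pos': array([ 581.353, -118.339,  102.35 ]), 'eef_rot': array([-3.141e+00,  1.000e-03,  9.100e-02]), 'wrist_force': array([-5.035,  0.261,  0.839]), 'moment': array([ 1.03e-01,  1.08e+00, -1.00e-03]), 'finger_gap': np.float64(45.754)}
rib 302 -8.37521951136542 -10.230067 cap_turn 0.06850034194470533
rib 317 -5.67409740434563 -10.724589 cap_turn 0.1156438162106073
```

Emit:
send_rows([
  {"travel": [0,0,0],"delta_rot": [0,0,2],"fingers": 1},
  {"travel": [0,0,0],"delta_rot": [0,0,2],"fingers": 1},
  {"travel": [0,0,0],"delta_rot": [0,0,0],"fingers": 1},
])

```text
clock: 10.52
eef_pos: [581.3, -118.3, 102.3]
eef_rot: [3.142, 0.001, 0.022]
wrist_force: [-5.1, 0.1, 0.6]
finger_gap: 45.2
```

```bash
python3 rib.py
```

```text
{'clock': np.float64(10.525), 'joints': array([-0.262,  0.518,  1.515, -0.   ,  1.11 ,  1.286]), 'eef_pos': array([ 581.345, -118.324,  102.343]), 'eef_rot': array([3.142e+00, 1.000e-03, 2.200e-02]), 'wrist_force': array([-5.07 ,  0.138,  0.62 ]), 'moment': array([0.076, 1.042, 0.589]), 'finger_gap': np.float64(45.221)}
rib 301 -11.225243552087685 -13.372967 cap_turn 0.01875803867310885
rib 317 -8.409283014658987 -13.025672 cap_turn 0.06790582165746864
```

The moment about z jumped to 0.59 N m, so the stop is reached. I press a little further to confirm.

Emit:
send_rows([
  {"travel": [0,0,0],"delta_rot": [0,0,2],"fingers": 1},
  {"travel": [0,0,0],"delta_rot": [0,0,0],"fingers": 1},
  {"travel": [0,0,0],"delta_rot": [0,0,0],"fingers": 1},
])

```text
clock: 10.95
eef_pos: [582.0, -118.4, 102.6]
eef_rot: [3.141, -0.001, -0.012]
wrist_force: [2.8, -0.3, -3.1]
finger_gap: 45.6
```

```bash
python3 rib.py
```

```text
{'clock': np.float64(10.95), 'joints': array([-0.262,  0.518,  1.514,  0.   ,  1.109,  1.32 ]), 'eef_pos': array([ 581.969, -118.359,  102.558]), 'eef_rot': array([ 3.141e+00, -1.000e-03, -1.200e-02]), 'wrist_force': array([ 2.767, -0.272, -3.124]), 'moment': array([ 0.276, -0.423,  0.67 ]), 'finger_gap': np.float64(45.639)}
rib 314 -11.791024950287701 -12.727715 cap_turn 0.008883290427981444
rib 316 -8.576469910841524 -12.852825 cap_turn 0.06498785985289343
```

Emit:
send_rows([
  {"travel": [0,0,0],"delta_rot": [0,0,2],"fingers": 1},
  {"travel": [0,0,0],"delta_rot": [0,0,0],"fingers": 1},
  {"travel": [0,0,0],"delta_rot": [0,0,0],"fingers": 1},
])

```text
clock: 11.38
eef_pos: [581.5, -118.3, 102.5]
eef_rot: [-3.141, 0.0, -0.047]
wrist_force: [-0.9, 1.8, 0.8]
finger_gap: 45.8
```

```bash
python3 rib.py
```

```text
{'clock': np.float64(11.375), 'joints': array([-0.263,  0.517,  1.515,  0.   ,  1.11 ,  1.355]), 'eef_pos': array([ 581.493, -118.334,  102.498]), 'eef_rot': array([-3.141,  0.   , -0.047]), 'wrist_force': array([-0.869,  1.82 ,  0.8  ]), 'moment': array([0.398, 0.252, 0.571]), 'finger_gap': np.float64(45.79)}
rib 302 -11.365802997116402 -12.766988 cap_turn 0.01630481356258176
rib 314 -8.568202116198968 -13.023842 cap_turn 0.06513216009128478
```

The rib stays put while the tool slips, with the moment levelling off near 0.6 N m, so the cap has bottomed out. Now I back off a quarter turn.

Emit:
send_rows([
  {"travel": [0,0,-0.05],"delta_rot": [0,0,-5],"fingers": 1},
  {"travel": [0,0,-0.05],"delta_rot": [0,0,-9],"fingers": 1},
  {"travel": [0,0,-0.05],"delta_rot": [0,0,-9],"fingers": 1},
  {"travel": [0,0,-0.05],"delta_rot": [0,0,-9],"fingers": 1},
  {"travel": [0,0,-0.05],"delta_rot": [0,0,-9],"fingers": 1},
  {"travel": [0,0,-0.05],"delta_rot": [0,0,-9],"fingers": 1},
  {"travel": [0,0,-0.05],"delta_rot": [0,0,-9],"fingers": 1},
  {"travel": [0,0,-0.05],"delta_rot": [0,0,-9],"fingers": 1},
  {"travel": [0,0,-0.05],"delta_rot": [0,0,-9],"fingers": 1},
  {"travel": [0,0,-0.05],"delta_rot": [0,0,-9],"fingers": 1},
  {"travel": [0,0,0],"delta_rot": [0,0,-4],"fingers": 1},
  {"travel": [0,0,0],"delta_rot": [0,0,0],"fingers": 1},
  {"travel": [0,0,0],"delta_rot": [0,0,0],"fingers": 1},
  {"travel": [0,0,0],"delta_rot": [0,0,0],"fingers": 1},
  {"travel": [0,0,0],"delta_rot": [0,0,0],"fingers": 1},
])

```text
clock: 13.3
eef_pos: [581.6, -118.4, 103.0]
eef_rot: [3.142, 0.0, 1.523]
wrist_force: [-0.5, 0.7, -0.3]
finger_gap: 45.7
```

```bash
python3 rib.py; python3 -c "
from h import *
c=camera('wrist'); save('w3',c['color'])"
```

```text
{'clock': np.float64(13.3), 'joints': array([-0.263,  0.517,  1.514, -0.   ,  1.111, -0.215]), 'eef_pos': array([ 581.607, -118.414,  103.008]), 'eef_rot': array([3.142, 0.   , 1.523]), 'wrist_force': array([-0.455,  0.683, -0.349]), 'moment': array([ 0.231, -0.038,  0.039]), 'finger_gap': np.float64(45.693)}
rib 143 73.33441884822943 74.00935 cap_turn 1.494602561933494
rib 143 78.02274552952653 74.00935 cap_turn 1.576429298931227
```

View pics/w3.png

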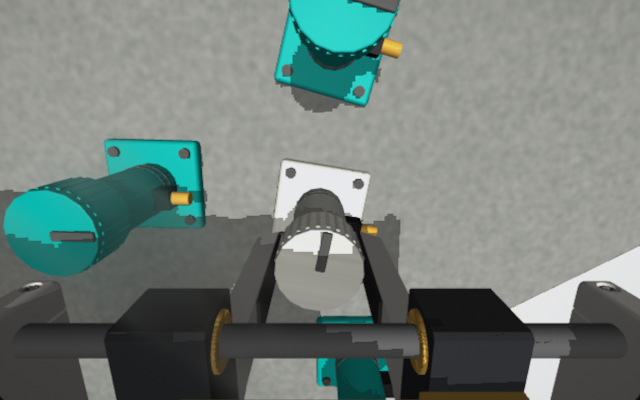

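The picture shows the cap at (320,270) pinched between the fingers. The rib points up and the socket pin at (370,230) points right, so they are a quarter turn apart. The measured 1.50–1.58 rad is inside the window, so I hand in.

```bash
python3 -c "
from cell import manip; print(manip.sign_off())"
```

```text
the job is handed in; nothing more can be done
None
```

I screwed the wide cap down to its stop, backed it off a quarter turn, and handed the job in at about 13 s with the gripper still pinching the cap. `sign_off()` gives no verdict, so these are my own checks:

- **Bottoming out:** the moment about z jumped from about 0 to about 0.6 N m. The rib then stayed still, lined up with the socket to within about 0.07 rad, while the pads slipped. The camera put `cap_turn` there at 0.01–0.07 rad, depending on the assumed axis (limit 0.08).
- **Quarter turn back:** `cap_turn` read 1.49 rad about the grasp point, 1.58 about the axis I had located, and about 1.52 from a line fitted to the rib. All three are within 1.31–1.83.
- **Holding:** the grip was set to 25 N with a finger opening of 45.7 mm, and the grasp point was about 3 mm above the cap's centre. The arm was commanded still for the last 0.5 s before hand-in, and wrist forces were under 1 N.
- **Bystanders:** I kept well clear of the narrow tube, battery, mouse and board, but did not measure their positions again at the end.

The initial position estimates from the top and scene cameras disagreed by about 10 mm, so I located the cap from the wrist camera instead. The first close of the fingers was about 1.6 mm off centre, with a side force of 10 N, which I corrected before turning.

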